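# Click the lid of a parts box shut

## Robot

A 6-joint arm with a two-finger parallel gripper is mounted at the origin on the work surface. World frame = base frame: x ahead of the robot, y to its left, z up, the work surface at z = 0. Lengths are in mm, angles in degrees, forces in N, time in s.
With the tool pointing down it reaches from about 275 to 725 mm from the base axis. Payload 15.9 kg.
Tool frame: the origin (TCP) lies at the very end of the fingers, on their centre line; the grasp point (between the pads) lies 19 mm behind it (robot.grip_depth is the distance from the TCP to the grasp point, in mm); z points along the fingers, y is the direction in which the jaws open and shut (so a half turn about z gives the same grasp; the last joint's range is limited). The gripper opens to 85 mm and grips with 20 to 120 N. Pads are 22 mm wide; open, the fingers measure 114 mm over their backs; the gripper's body (76 mm by 85 mm) begins 54 mm behind the grasp point. The pads swing forward as they close: fully open they stand 13 mm farther back than shut.
Start: joints at [-66.406, 12.198, -1.971, 75.831, 0, 90], TCP at [200.122, -458.188, 231.306] pointing down, gripper open.
Joint ranges: [-170.91, 170.91], [-42.67, 98.43], [-65.05, 77.54], [-120.47, 116.71], [-90, 82.35], [-180, 180]. Speed limits (degrees/s): [108.29, 108.29, 136.94, 147.25, 180, 180].

## Interface

Orientations are given as [roll, pitch, yaw] about the fixed x, y, z axes, in that order (R = Rz(yaw) Ry(pitch) Rx(roll)).
In Python, from cell import robot gives the robot as it stands. The module is installed in compiled form; this text tells all that it offers.
- The arm moves only by the tool carry_out, never from a script. Its argument "series" is a list of rows, each an object of numbers: "tx", "ty", "tz": the shift along the world's x, y, z each as a share of 30 cm, from -1 to 1; "wx", "wy", "wz": the turn, a rotation vector about the world's x, y, z each as a share of 60 degrees, from -1 to 1. In form: [{"tx": .., "ty": .., "tz": .., "wx": .., "wy": .., "wz": ..}, ...]. A call has 1 to 20 rows; each row shifts and turns the pose as measured when the row begins; what a row does not reach is not made up. A row lasts 1/10 s, in which the tool goes at most 50 mm and 8.59 degrees, less where a joint would pass 70% of its speed; a pose out of reach is approached as far as the arm can. A call with a number of a shift or a turn outside -1 to 1 is refused whole. A call with a gripper value outside its range is refused whole. "claw" is the opening, from -1 (shut) to 1 (fully open), set as the call begins (left out, the last holds). The fingers move at their own pace and stop on an object; the grip force is fixed at half the most. Time passes only in rows, so rows that do not move let the fingers close. It gives the time, the measured TCP pose, the force and the opening at its end, in the units of the state.
- robot.sense(): the state, without advancing time (a new reading comes with each control period).
- robot.capture(name): name is "scene" or "top" or "wrist"; returns (picture, depth): 384x512x3 uint8, red, green, blue; 384x512 float32, mm along the optical axis (not along the pixel's ray), 0 where there is no reading.
- robot.calibration(name): a dict with "fx", "fy", "cx", "cy" (pixels), "dist_coeffs" ([k1, k2, p1, p2, k3] as OpenCV has them; the pictures are not rectified), "world_from_camera" (4x4, takes a point from camera to world coordinates). Camera axes: x right, y down, z forward; pixel columns grow to the right and rows downward; lengths in mm; the calibration is good to about 2 mm. A picture is of the moment at which its call begins: read the wrist's pose just before it. calibration takes no time and is no camera call; for the wrist camera it gives the pose at the moment of the call.
- robot.hand_in(): hands the job in, once; it reports no verdict.
Trained networks look in the newest picture that a camera, given by its name, has taken for a name from the list of things; names that differ only in an ending like _2 or _b are one class to them, and where a whole thing is asked for, a point or a joint stands for the part that bears it (a point fixed in the world has none). Each returns a list of dicts, best first, with "score" (0 to 1); they miss things now and then, are a little off and sometimes report something else, mostly with a low value. They report only what shows in the picture. A call takes as long as a camera call. They do not tell look-alikes from the thing itself.
- robot.recognise(camera, name): "position" ([x, y, z] in mm, in world coordinates, good to about 4 mm: the middle of the surface that is visible of it).
- robot.cut_out(camera, name): "pixels" (384x512 bool, what is visible of it).
- robot.landmark_of(camera, name): "position" ([x, y, z] in mm, in world coordinates, good to about 4 mm: a listed point, or the origin of a listed thing).
The state is a dict: "time_s": time; "qpos": joint angles; "qd": joint speeds; "joint_torque": joint torques, N m; "eef_pos": TCP position; "tcp_rot": TCP orientation; "wrist_force": force on the tool from outside, world axes, zero at the start; "ft_torque": the same for the moment, N m; "width": finger opening in mm.
Only numpy, scipy, OpenCV 4.12 (cv2) and the standard library are available. Lean on these libraries where they do the work, as an engineer would, in place of code of your own. Each camera call takes 0.05 s, during which the arm holds its last target.

## Task

The grey lid of the yellow parts box is only lying on its four catches. With the fingertips, press down each corner of the lid at its round thumb pad until every corner has clicked shut under its catch and the lid lies flat on the rim all round, then take the hand away. Press firmly but do not pound it or lean on it (the lid cracks at 90 N), do not lift the lid off, and leave the other things on the bench where they stand.

Things in the scene. Friction and masses are not known exactly. Their poses are not given: they have to be found in the camera images.
- box: yellow plastic parts box, 140 mm (its x) by 200 mm (its y) by 90 mm high, fixed to the bench. Origin: centre of its underside; z up. Its rim, on which the lid lies when shut, is 90 mm above the origin. Four springy yellow catches, 24 mm wide, stand on its two long sides (x = +-77 mm, y = +-78 mm, near the corners) and reach up to 104 mm above the origin; their hooked noses reach in towards the box to x = +-71 mm and so hold down the lid's edge when it is shut.
- lid: thin grey plastic lid, 148 x 208 mm, 3 mm thick, 0.17 kg, a loose part that twists and bends a little, so that each corner goes down by itself, in any order. Origin: centre of its underside, z up, axes along those of the box. At the start it lies on top of the four catch noses, its underside about 9 mm above the box's rim; shut, its underside is on the rim. A plug lip 16 mm deep under it keeps it centred in the box. It cracks at 90 N.
- lid_centre (a point): centre of the lid's upper face
- pad_near_right (a point): top centre of the round thumb pad (28 mm across, 1.5 mm raised) at one corner of the lid, at x = -48, y = -76 mm in the lid's frame. It is about 104 mm above the bench at the start, 95 to 97 mm when this corner alone is shut (the lid still slopes) and 94.5 mm when all four are. About 10 N straight down here clicks the corner shut; it then bears on the rim and goes no further.
- pad_near_left (a point): top centre of the round thumb pad (28 mm across, 1.5 mm raised) at one corner of the lid, at x = -48, y = +76 mm in the lid's frame. It is about 104 mm above the bench at the start, 95 to 97 mm when this corner alone is shut (the lid still slopes) and 94.5 mm when all four are. About 10 N straight down here clicks the corner shut; it then bears on the rim and goes no further.
- pad_far_right (a point): top centre of the round thumb pad (28 mm across, 1.5 mm raised) at one corner of the lid, at x = +48, y = -76 mm in the lid's frame. It is about 104 mm above the bench at the start, 95 to 97 mm when this corner alone is shut (the lid still slopes) and 94.5 mm when all four are. About 10 N straight down here clicks the corner shut; it then bears on the rim and goes no further.
- pad_far_left (a point): top centre of the round thumb pad (28 mm across, 1.5 mm raised) at one corner of the lid, at x = +48, y = +76 mm in the lid's frame. It is about 104 mm above the bench at the start, 95 to 97 mm when this corner alone is shut (the lid still slopes) and 94.5 mm when all four are. About 10 N straight down here clicks the corner shut; it then bears on the rim and goes no further.
- catch_near_right (a joint): lean of the catch beside pad_near_right, rad: 0 upright (also at the start), growing outwards to about 0.06 as the lid's edge is forced past its nose, and back to 0 with a click when the edge is under the hook.
- catch_near_left (a joint): lean of the catch beside pad_near_left, rad: 0 upright (also at the start), growing outwards to about 0.06 as the lid's edge is forced past its nose, and back to 0 with a click when the edge is under the hook.
- catch_far_right (a joint): lean of the catch beside pad_far_right, rad: 0 upright (also at the start), growing outwards to about 0.06 as the lid's edge is forced past its nose, and back to 0 with a click when the edge is under the hook.
- catch_far_left (a joint): lean of the catch beside pad_far_left, rad: 0 upright (also at the start), growing outwards to about 0.06 as the lid's edge is forced past its nose, and back to 0 with a click when the edge is under the hook.
- filter: red spin-on oil filter canister, 76 mm across, 100 mm high, standing; origin: centre of its underside. Not part of the job.
- fitting: brass hexagon adaptor, 30 mm across, 44 mm high, standing; origin: centre of its underside. Not part of the job.
- bearing: steel ball bearing lying flat, 62 mm across, 18 mm high; origin: centre of its underside. Not part of the job.
- carton: small cardboard carton 62 x 88 x 58 mm high; origin: centre of its underside. Not part of the job.
- scanner: hand-held barcode scanner lying down, about 155 x 68 x 34 mm; origin: centre of its underside. Not part of the job.
- tape: roll of brown packing tape lying flat, 100 mm across, 48 mm high; origin: centre of its underside. Not part of the job.
Mind the look-alikes: they are no part of the job. Leave any green or orange look-alike of the box alone.

How it is judged (in metres and radians):
At the end, for the whole second after the job is handed in: All four thumb pads are less than 96.2 mm above the underside of the box (within 1.7 mm of fully home), all four catches have sprung back to under 0.015 rad, and the lid is at rest (z of each of pad_near_right, pad_near_left, pad_far_right, pad_far_left in the frame of box below 0.0962 m and value of joint each of catch_near_right, catch_near_left, catch_far_right, catch_far_left below 0.015 rad and linear speed of lid below 0.02 m/s); the robot touches nothing.
It fails at once if the lid is lifted or pulled up: its centre more than 20 mm higher above the box than at the start (z of lid_centre in the frame of box above 0.1225 m).
It fails at once if the lid is struck or pressed with more than 90 N and cracks (contact force between any of the fingers, the arm and lid above 90 N).
It fails at once if another loose thing on the bench (filter, fitting, bearing, carton, scanner or tape) is moved more than 20 mm (distance of any of filter, fitting, bearing, carton, scanner, tape from where it was at the start of the episode above 0.02 m).
It also fails if it takes over 42 s, if anything falls off the work surface, if the arm or the gripper's body presses on something with over 40 N, if the wrist force passes 120 N, or if a joint passes its speed limit or range.

## Working session

There is one attempt and no reset: what is moved stays moved. The work goes in short steps, Python scripts to look and compute and a tool call to move; the robot and the scene stay as the last step left them, time stands still between calls to the robot, and variables do not carry over. Pictures are saved under pics/ and viewed, and the job is handed in when it is done.

Besides the shell and the picture viewer there is one more tool, called after "Request:" as name([rows], argument=value, ...), one row to a line, values as JSON. carry_out: Moves the arm, as the interface text tells. Its arguments: {"type":"object","properties":{"series":{"type":"array","items":{"type":"object","properties":{"tx":{"type":"number","minimum":-1,"maximum":1},"ty":{"type":"number","minimum":-1,"maximum":1},"tz":{"type":"number","minimum":-1,"maximum":1},"wx":{"type":"number","minimum":-1,"maximum":1},"wy":{"type":"number","minimum":-1,"maximum":1},"wz":{"type":"number","minimum":-1,"maximum":1}}}},"claw":{"type":"number"}},"required":["series"]}

```bash
mkdir -p pics
cat > h.py <<'E'
from cell import robot
import numpy as np, cv2
def save(n,im): cv2.imwrite('pics/'+n+'.png',im[:,:,::-1])
E
python3 - <<'E'
from h import *
for c in ['scene','top']:
    im,d=robot.capture(c); save(c+'0',im); np.save(c+'_d.npy',d); np.save(c+'_im.npy',im)
    for n in ['box','lid','lid_centre','pad_near_right','pad_near_left','pad_far_right','pad_far_left']:
        r=robot.landmark_of(c,n); print(c,n,[(round(x['score'],2),np.round(x['position']).tolist()) for x in r][:3])
s=robot.sense(); print(s['time_s'],s['eef_pos'],s['tcp_rot'],s['wrist_force'],s['width'])
E
```

```text
scene box [(0.9, [284.0, -230.0, 3.0]), (0.77, [554.0, -19.0, -1.0]), (0.58, [389.0, 210.0, 3.0])]
scene lid [(0.74, [556.0, -17.0, 98.0])]
scene lid_centre [(0.65, [558.0, -18.0, 106.0])]
scene pad_near_right [(0.81, [501.0, -90.0, 103.0]), (0.49, [682.0, 22.0, -1.0])]
scene pad_near_left [(0.68, [511.0, 66.0, 102.0]), (0.29, [688.0, 24.0, 1.0])]
scene pad_far_right [(0.63, [598.0, -94.0, 105.0]), (0.51, [427.0, -13.0, 1.0])]
scene pad_far_left [(0.75, [607.0, 53.0, 106.0])]
top box [(0.97, [385.0, 213.0, -2.0]), (0.81, [282.0, -232.0, -1.0]), (0.74, [693.0, -86.0, 2.0])]
top lid [(0.89, [555.0, -16.0, 100.0])]
top lid_centre [(0.97, [555.0, -21.0, 99.0])]
top pad_near_right [(0.86, [503.0, -92.0, 103.0]), (0.37, [557.0, -14.0, 98.0])]
top pad_near_left [(0.66, [512.0, 60.0, 104.0])]
top pad_far_right [(0.89, [598.0, -98.0, 101.0])]
top pad_far_left [(0.61, [611.0, 56.0, 102.0])]
0.8 [ 200.11301221 -458.19232404  231.31844389] [1.79998224e+02 1.55510807e-03 2.35958916e+01] [-0.18691102 -0.52732082 -0.09646989] 85.77541826731732
```

View pics/top0.png

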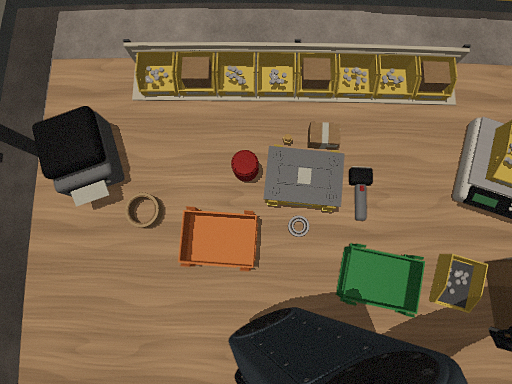

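View pics/scene0.png

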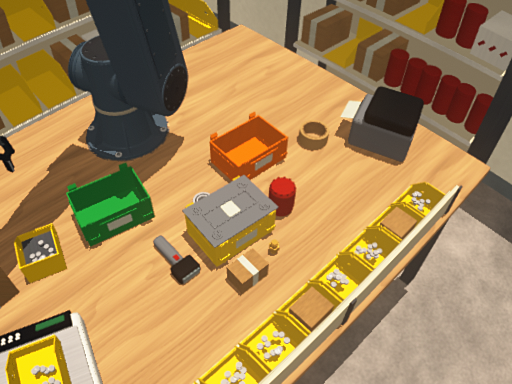

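Run:
```python
from h import *
im=np.load('top_im.npy'); d=np.load('top_d.npy'); c=robot.calibration('top'); T=np.array(c['world_from_camera'])
K=np.array([[c['fx'],0,c['cx']],[0,c['fy'],c['cy']],[0,0,1]]);D=np.array(c['dist_coeffs'])
def px(P):
    p=np.linalg.inv(T)@np.append(P,1); return cv2.projectPoints(p[None,:3],np.zeros(3),np.zeros(3),K,D)[0].ravel()
v,u=np.mgrid[0:384,0:512]; n=cv2.undistortPoints(np.stack([u,v],-1).reshape(-1,1,2).astype(float),K,D).reshape(384,512,2)
P=np.dstack([n*d[...,None],d])@T[:3,:3].T+T[:3,3]; np.save('topP.npy',P)
for q in [(501,-91,104),(511,62,104),(598,-96,104),(609,55,104)]: 
    x,y=px(np.array(q,float)).astype(int); print(q,x,y,np.round(np.median(P[y-2:y+3,x-2:x+3].reshape(-1,3),0),1))
a,b=px(np.array([557,-18,104.])).astype(int); print(a,b)
cr=im[b-75:b+75,a-95:a+95]; save('crop0',cv2.resize(cr,None,fx=4,fy=4,interpolation=cv2.INTER_CUBIC))
```

```text
(501, -91, 104) 331 195 [502.3 -89.5 103.1]
(511, 62, 104) 274 190 [513.5  63.1 104.4]
(598, -96, 104) 332 160 [599.1 -93.6 103.2]
(609, 55, 104) 277 155 [610.8  55.7 102.7]
304 174
```

View crop.

View pics/crop0.png

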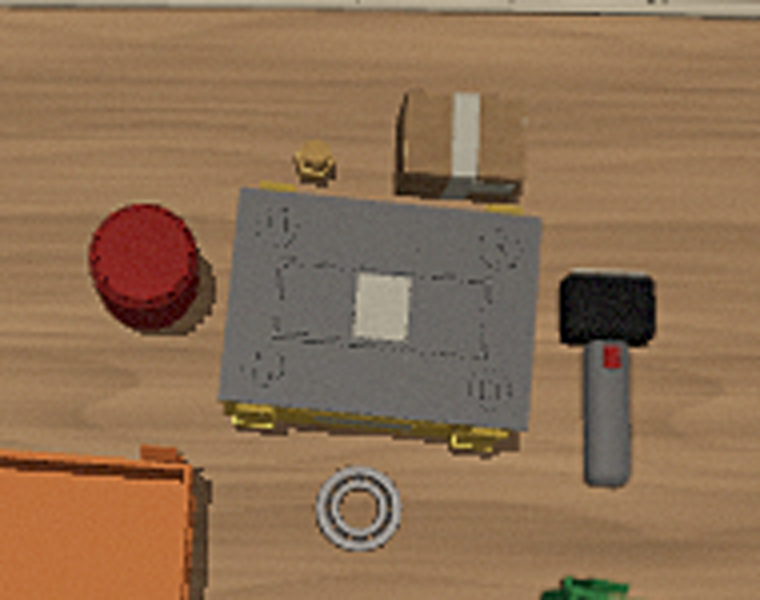

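Run:
```python
from h import *
P=np.load('topP.npy')
m=(P[...,2]>94)&(P[...,2]<112)&(abs(P[...,0]-556)<95)&(abs(P[...,1]+18)<118)
m=m.astype(np.uint8); n,l,st,ce=cv2.connectedComponentsWithStats(m); k=1+np.argmax(st[1:,4])
q=P[l==k]; r=cv2.minAreaRect(q[:,:2].astype(np.float32)); print(st[k],r,np.median(q[:,2]))
im=np.load('top_im.npy').astype(int); 
g=(l==k)&(im.max(2)-im.min(2)<40); r=cv2.minAreaRect(P[g][:,:2].astype(np.float32)); print(r)
A=np.c_[P[g][:,:2]-[556,-18],np.ones(g.sum())]; print(np.linalg.lstsq(A,P[g][:,2],rcond=None)[0])
```

```text
[ 263  144   82   64 4227] ((555.064208984375, -17.81201934814453), (208.96249389648438, 158.36651611328125), 84.88154602050781) 101.79951616204403
((555.1676025390625, -18.012619018554688), (208.81735229492188, 148.9475860595703), 84.98955535888672)
[-7.40366087e-04  9.72494924e-04  1.01806064e+02]
```

The yellow box with the grey lid is at about (304, 178) in the top picture and (230, 215) in the scene picture. The orange tray (219, 240), the green tray (380, 278) and the lidless yellow bins are look-alikes. The crop confirms the lid, its four pads and the catches. Its yaw is about -5° and its centre is at (555, -18). I'll shut the claw and go over the near right pad.

Request:
carry_out([
  {"tx": 0.1,"ty": 0.122,"tz": 0,"wz": -0.053},
  {"tx": 0.1,"ty": 0.122,"wz": -0.053},
  {"tx": 0.1,"ty": 0.122,"wz": -0.053},
  {"tx": 0.1,"ty": 0.122,"wz": -0.053},
  {"tx": 0.1,"ty": 0.122,"wz": -0.053},
  {"tx": 0.1,"ty": 0.122,"wz": -0.053},
  {"tx": 0.1,"ty": 0.122,"wz": -0.053},
  {"tx": 0.1,"ty": 0.122,"wz": -0.053},
  {"tx": 0.1,"ty": 0.122,"wz": -0.053},
  {"tx": 0.05,"ty": 0.06},
], claw=-1)

```text
validation failed for argument at $.se...
```

Request:
carry_out([
  {"tx": 0.1,"ty": 0.12,"tz": 0,"wx": 0,"wy": 0,"wz": -0.05},
  {"tx": 0.1,"ty": 0.12,"tz": 0,"wx": 0,"wy": 0,"wz": -0.05},
  {"tx": 0.1,"ty": 0.12,"tz": 0,"wx": 0,"wy": 0,"wz": -0.05},
  {"tx": 0.1,"ty": 0.12,"tz": 0,"wx": 0,"wy": 0,"wz": -0.05},
  {"tx": 0.1,"ty": 0.12,"tz": 0,"wx": 0,"wy": 0,"wz": -0.05},
  {"tx": 0.1,"ty": 0.12,"tz": 0,"wx": 0,"wy": 0,"wz": -0.05},
  {"tx": 0.1,"ty": 0.12,"tz": 0,"wx": 0,"wy": 0,"wz": -0.05},
  {"tx": 0.1,"ty": 0.12,"tz": 0,"wx": 0,"wy": 0,"wz": -0.05},
  {"tx": 0.1,"ty": 0.12,"tz": 0,"wx": 0,"wy": 0,"wz": -0.05},
], claw=-1)

```text
time_s: 1.7
eef_pos: [474.6, -124.5, 231.8]
tcp_rot: [179.9, -0.1, -5.0]
wrist_force: [0.6, -1.0, 0.6]
width: -0.1
```

Request:
carry_out([
  {"tx": 0.087,"ty": 0.115,"tz": 0,"wx": 0,"wy": 0,"wz": 0},
  {"tx": 0,"ty": 0,"tz": -0.1,"wx": 0,"wy": 0,"wz": 0},
  {"tx": 0,"ty": 0,"tz": -0.1,"wx": 0,"wy": 0,"wz": 0},
  {"tx": 0,"ty": 0,"tz": 0,"wx": 0,"wy": 0,"wz": 0},
  {"tx": 0,"ty": 0,"tz": 0,"wx": 0,"wy": 0,"wz": 0},
])

```text
time_s: 2.2
eef_pos: [505.6, -82.5, 171.1]
tcp_rot: [179.9, -0.3, -4.7]
wrist_force: [0.3, -0.7, 0.3]
width: 0.1
```

Run:
```python
from h import *
s=robot.sense(); print(s['time_s'],s['eef_pos'],s['tcp_rot'],s['wrist_force'])
im,d=robot.capture('wrist'); save('w1',im); 
for n in ['pad_near_right','pad_near_left','pad_far_right','pad_far_left','lid_centre']:
    r=robot.landmark_of('wrist',n); print(n,[(round(x['score'],2),np.round(x['position'],1).tolist()) for x in r][:3])
```

```text
2.2 [505.56998138 -82.45619582 171.06683676] [179.91668404  -0.25261832  -4.65764094] [ 0.31868937 -0.74427437  0.31359048]
pad_near_right [(0.79, [498.5, -90.4, 103.8])]
pad_near_left [(0.75, [512.2, 59.7, 100.9]), (0.18, [502.2, -90.8, 102.3]), (0.17, [610.0, 51.2, 106.3])]
pad_far_right [(0.68, [598.0, -99.7, 103.5]), (0.38, [425.9, -9.4, 0.3])]
pad_far_left [(0.89, [613.3, 49.7, 105.0])]
lid_centre [(0.9, [551.7, -22.2, 101.7])]
```

View pics/w1.png

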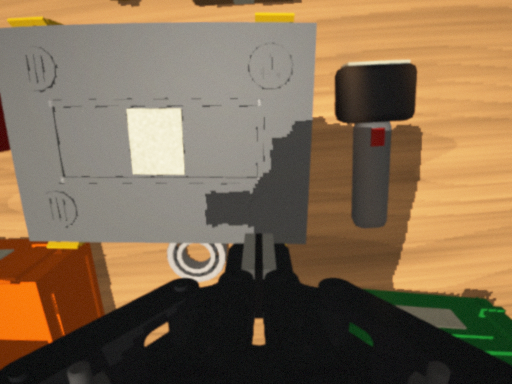

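The wrist view shows the lid with its pads at (40, 68), (270, 66) and (62, 208). The fourth pad is hidden by the fingertips near (258, 235). The network positions agree with the lid fit within about 4 mm. I'll line up and go down to 10 mm above the pad.

Request:
carry_out([
  {"tx": -0.017,"ty": -0.026,"tz": -0.08,"wx": 0,"wy": 0,"wz": 0},
  {"tx": 0,"ty": 0,"tz": -0.06,"wx": 0,"wy": 0,"wz": 0},
  {"tx": 0,"ty": 0,"tz": -0.03,"wx": 0,"wy": 0,"wz": 0},
  {"tx": 0,"ty": 0,"tz": 0,"wx": 0,"wy": 0,"wz": 0},
])

```text
time_s: 2.9
eef_pos: [502.2, -91.8, 121.5]
tcp_rot: [179.9, -0.6, -4.8]
wrist_force: [-0.8, 0.1, 0.1]
width: -0.1
```

Request:
carry_out([
  {"tx": -0.004,"ty": 0.004,"tz": -0.03,"wx": 0,"wy": 0,"wz": 0},
  {"tx": 0,"ty": 0,"tz": -0.01,"wx": 0,"wy": 0,"wz": 0},
  {"tx": 0,"ty": 0,"tz": -0.01,"wx": 0,"wy": 0,"wz": 0},
  {"tx": 0,"ty": 0,"tz": -0.01,"wx": 0,"wy": 0,"wz": 0},
])

```text
time_s: 3.3
eef_pos: [502.3, -90.6, 104.5]
tcp_rot: [179.9, -0.8, -4.7]
wrist_force: [0.7, -1.5, -0.1]
width: -0.0
```

Request:
carry_out([
  {"tx": 0,"ty": 0,"tz": -0.01,"wx": 0,"wy": 0,"wz": 0},
  {"tx": 0,"ty": 0,"tz": -0.01,"wx": 0,"wy": 0,"wz": 0},
])

```text
time_s: 3.5
eef_pos: [503.6, -90.9, 99.3]
tcp_rot: [179.8, -1.0, -4.7]
wrist_force: [-0.4, -0.2, 0.4]
width: -0.1
```

Request:
carry_out([
  {"tx": -0.004,"ty": 0,"tz": -0.01,"wx": 0,"wy": 0,"wz": 0},
])

```text
time_s: 3.6
eef_pos: [502.9, -90.9, 96.5]
tcp_rot: [179.8, -1.0, -4.7]
wrist_force: [-1.1, -0.5, 1.2]
width: 0.1
```

Run:
```python
from h import *
im,d=robot.capture('scene'); save('s2',cv2.resize(im[140:300,140:330],None,fx=4,fy=3.75,interpolation=cv2.INTER_CUBIC)); 
im,d=robot.capture('wrist'); save('w2',im); 
s=robot.sense(); print(s['eef_pos'],s['wrist_force'])
```

```text
[502.50337602 -90.85967281  96.21664638] [ 1.26779223 -0.10364169  1.57304776]
```

View pics/s2.png

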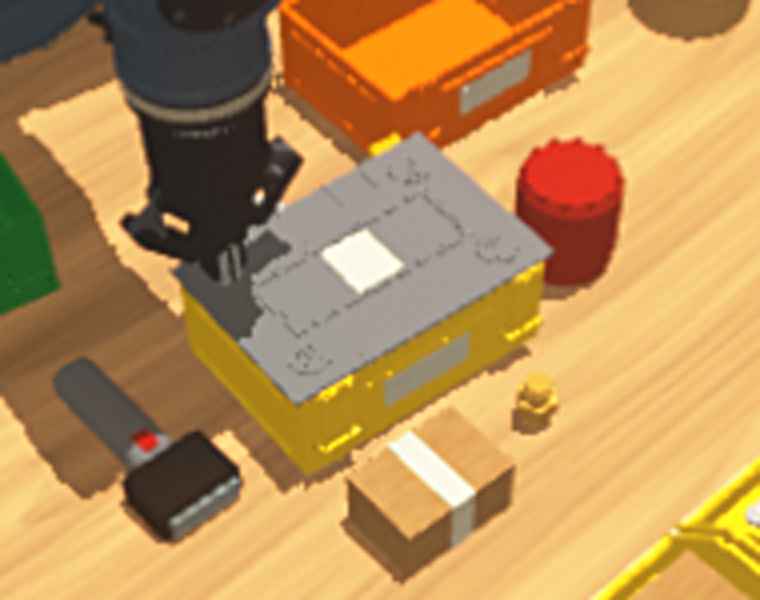

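View pics/w2.png

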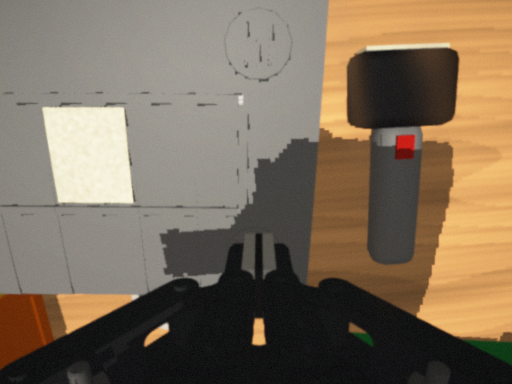

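Request:
carry_out([
  {"tx": -0.004,"ty": 0,"tz": -0.008,"wx": 0,"wy": 0,"wz": 0},
])

```text
time_s: 3.8
eef_pos: [502.7, -90.9, 95.2]
tcp_rot: [179.9, -1.2, -4.7]
wrist_force: [-6.5, 4.1, 47.4]
width: 0.0
```

Near right now bears on the rim (95.2 mm, 47 N). On to near left.

Request:
carry_out([
  {"tx": 0,"ty": 0,"tz": 0.05,"wx": 0,"wy": 0,"wz": 0},
  {"tx": 0,"ty": 0.05,"tz": 0.03,"wx": 0,"wy": 0.01,"wz": 0},
  {"tx": 0.01,"ty": 0.12,"tz": 0,"wx": 0,"wy": 0.01,"wz": 0},
  {"tx": 0.01,"ty": 0.12,"tz": 0,"wx": 0,"wy": 0,"wz": 0},
  {"tx": 0.01,"ty": 0.12,"tz": 0,"wx": 0,"wy": 0,"wz": 0},
  {"tx": 0,"ty": 0.05,"tz": 0,"wx": 0,"wy": 0,"wz": 0},
  {"tx": 0,"ty": 0,"tz": 0,"wx": 0,"wy": 0,"wz": 0},
])

```text
time_s: 4.5
eef_pos: [509.0, 4.4, 119.8]
tcp_rot: [-177.9, 0.1, -0.8]
wrist_force: [0.4, -0.2, -0.2]
width: 0.2
```

Run:
```python
from h import *
im,d=robot.capture('wrist'); save('w3',im); 
s=robot.sense(); print(s['eef_pos'],s['wrist_force'])
for n in ['pad_near_right','pad_near_left','pad_far_right','pad_far_left']:
    r=robot.landmark_of('wrist',n); print(n,[(round(x['score'],2),np.round(x['position'],1).tolist()) for x in r][:2])
```

```text
[508.99805569   3.97618951 119.79994667] [-0.31900758 -0.71339159 -1.30555416]
pad_near_right [(0.97, [499.7, -89.6, 100.7])]
pad_near_left [(0.59, [514.3, 56.9, 100.5])]
pad_far_right [(0.71, [597.4, -100.1, 102.6])]
pad_far_left [(0.62, [611.1, 51.6, 106.3])]
```

View pics/w3.png

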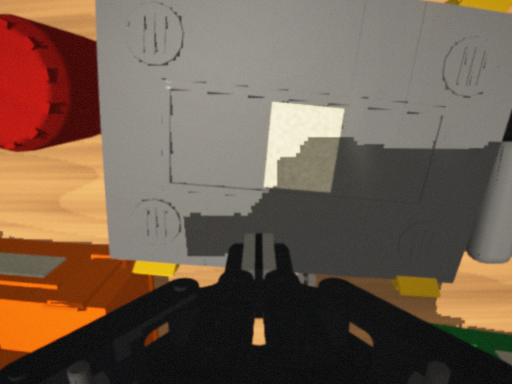

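The pads show clearly, with near left at (157, 222). The sideways move fell short by 57 mm, so I'll finish it and square up the wrist.

Request:
carry_out([
  {"tx": 0.005,"ty": 0.06,"tz": 0,"wx": -0.012,"wy": 0,"wz": -0.03},
  {"tx": 0.005,"ty": 0.06,"tz": 0,"wx": -0.012,"wy": 0,"wz": -0.03},
  {"tx": 0.005,"ty": 0.05,"tz": 0,"wx": -0.012,"wy": 0,"wz": -0.01},
  {"tx": 0,"ty": 0.02,"tz": 0,"wx": 0,"wy": 0,"wz": 0},
  {"tx": 0,"ty": 0,"tz": 0,"wx": 0,"wy": 0,"wz": 0},
])

```text
time_s: 5.25
eef_pos: [512.8, 6.1, 120.1]
tcp_rot: [-177.5, 0.1, -0.8]
wrist_force: [0.6, -0.1, 0.0]
width: 0.1
```

Run:
```python
from h import *
s=robot.sense(); 
for k in s: print(k,np.round(s[k],2))
```

```text
time_s 5.25
qpos [ -0.85  16.5  -12.79  60.79   2.48 179.97]
qd [-0.17  0.07  0.2   0.07 -0.33 -0.07]
joint_torque [  0.   -72.68  46.08   0.     0.27  -0.  ]
eef_pos [512.83   6.11 120.06]
tcp_rot [-1.7752e+02  7.0000e-02 -8.1000e-01]
wrist_force [ 0.61 -0.11  0.03]
ft_torque [-0.02  0.04 -0.01]
width 0.15
```

Joint 6 is at its 180° stop. I'll turn the hand to yaw ≈ 20° to free it, then carry on.

Request:
carry_out([
  {"tx": 0,"ty": 0,"tz": 0,"wx": -0.02,"wy": 0,"wz": 0.12},
  {"tx": 0,"ty": 0,"tz": 0,"wx": -0.02,"wy": 0,"wz": 0.12},
  {"tx": 0,"ty": 0.05,"tz": 0,"wx": 0,"wy": 0,"wz": 0.12},
  {"tx": 0,"ty": 0.06,"tz": 0,"wx": 0,"wy": 0,"wz": 0},
  {"tx": 0,"ty": 0.05,"tz": 0,"wx": 0,"wy": 0,"wz": 0},
  {"tx": 0,"ty": 0,"tz": 0,"wx": 0,"wy": 0,"wz": 0},
  {"tx": 0,"ty": 0,"tz": 0,"wx": 0,"wy": 0,"wz": 0},
])

```text
time_s: 5.95
eef_pos: [512.7, 56.3, 120.0]
tcp_rot: [180.0, 0.4, 21.7]
wrist_force: [-0.0, 0.6, 0.4]
width: -0.2
```

Request:
carry_out([
  {"tx": 0.003,"ty": 0.014,"tz": -0.03,"wx": 0,"wy": 0,"wz": 0},
  {"tx": 0,"ty": 0,"tz": -0.012,"wx": 0,"wy": 0,"wz": 0},
  {"tx": 0,"ty": 0,"tz": 0,"wx": 0,"wy": 0,"wz": 0},
])

```text
time_s: 6.25
eef_pos: [513.6, 59.9, 106.1]
tcp_rot: [180.0, 0.4, 21.6]
wrist_force: [-0.7, -0.1, -0.7]
width: 0.2
```

Request:
carry_out([
  {"tx": 0,"ty": 0,"tz": -0.008,"wx": 0,"wy": 0,"wz": 0},
])

```text
time_s: 6.35
eef_pos: [513.6, 59.7, 103.6]
tcp_rot: [180.0, 0.4, 21.6]
wrist_force: [0.3, 0.2, -0.6]
width: 0.2
```

Request:
carry_out([
  {"tx": 0,"ty": 0,"tz": -0.008,"wx": 0,"wy": 0,"wz": 0},
])

```text
time_s: 6.45
eef_pos: [513.7, 59.5, 101.1]
tcp_rot: [180.0, 0.4, 21.5]
wrist_force: [-3.2, -0.8, 9.9]
width: 0.5
```

Request:
carry_out([
  {"tx": 0,"ty": 0,"tz": -0.008,"wx": 0,"wy": 0,"wz": 0},
])

```text
time_s: 6.55
eef_pos: [513.7, 59.3, 98.6]
tcp_rot: [180.0, 0.4, 21.5]
wrist_force: [-0.2, 1.1, 0.6]
width: 0.1
```

Request:
carry_out([
  {"tx": 0,"ty": 0,"tz": -0.008,"wx": 0,"wy": 0,"wz": 0},
])

```text
time_s: 6.65
eef_pos: [513.8, 59.2, 96.1]
tcp_rot: [180.0, 0.4, 21.5]
wrist_force: [-1.9, 1.3, 8.8]
width: -0.1
```

Request:
carry_out([
  {"tx": 0,"ty": 0,"tz": -0.006,"wx": 0,"wy": 0,"wz": 0},
])

```text
time_s: 6.75
eef_pos: [514.1, 59.2, 95.4]
tcp_rot: [180.0, 0.3, 21.5]
wrist_force: [-15.9, -1.1, 46.8]
width: 0.2
```

Near left clicked: 10 N, then a release, then a firm stop at 95.4 mm. Next is far left.

Request:
carry_out([
  {"tx": 0,"ty": 0,"tz": 0.05,"wx": 0,"wy": 0,"wz": 0},
  {"tx": 0.05,"ty": -0.005,"tz": 0.02,"wx": 0,"wy": 0,"wz": 0},
  {"tx": 0.12,"ty": -0.01,"tz": 0,"wx": 0,"wy": 0,"wz": 0},
  {"tx": 0.1,"ty": -0.005,"tz": 0,"wx": 0,"wy": 0,"wz": 0},
  {"tx": 0.03,"ty": 0,"tz": 0,"wx": 0,"wy": 0,"wz": 0},
  {"tx": 0,"ty": 0,"tz": 0,"wx": 0,"wy": 0,"wz": 0},
  {"tx": 0,"ty": 0,"tz": 0,"wx": 0,"wy": 0,"wz": 0},
])

```text
time_s: 7.45
eef_pos: [606.5, 52.6, 116.7]
tcp_rot: [180.0, 0.3, 21.5]
wrist_force: [0.0, 0.2, 0.4]
width: 0.0
```

Request:
carry_out([
  {"tx": 0.013,"ty": 0.002,"tz": -0.025,"wx": 0,"wy": 0,"wz": 0},
  {"tx": 0,"ty": 0,"tz": -0.008,"wx": 0,"wy": 0,"wz": 0},
  {"tx": 0,"ty": 0,"tz": 0,"wx": 0,"wy": 0,"wz": 0},
])

```text
time_s: 7.75
eef_pos: [609.0, 53.3, 105.9]
tcp_rot: [180.0, 0.3, 21.5]
wrist_force: [-0.4, 0.4, 1.4]
width: 0.1
```

Request:
carry_out([
  {"tx": 0,"ty": 0,"tz": -0.008,"wx": 0,"wy": 0,"wz": 0},
])

```text
time_s: 7.85
eef_pos: [608.8, 53.4, 103.6]
tcp_rot: [180.0, 0.3, 21.5]
wrist_force: [0.3, -1.0, -0.6]
width: -0.1
```

Request:
carry_out([
  {"tx": 0,"ty": 0,"tz": -0.008,"wx": 0,"wy": 0,"wz": 0},
])

```text
time_s: 7.95
eef_pos: [608.6, 53.4, 101.1]
tcp_rot: [180.0, 0.3, 21.5]
wrist_force: [0.2, 0.4, 2.4]
width: -0.3
```

Request:
carry_out([
  {"tx": 0,"ty": 0,"tz": -0.008,"wx": 0,"wy": 0,"wz": 0},
])

```text
time_s: 8.05
eef_pos: [608.8, 53.5, 99.1]
tcp_rot: [180.0, 0.3, 21.5]
wrist_force: [-2.1, 1.1, 11.9]
width: 0.2
```

Request:
carry_out([
  {"tx": 0,"ty": 0,"tz": -0.008,"wx": 0,"wy": 0,"wz": 0},
])

```text
time_s: 8.15
eef_pos: [608.9, 53.5, 97.0]
tcp_rot: [179.9, 0.2, 21.5]
wrist_force: [0.2, -0.5, 0.2]
width: 0.3
```

Request:
carry_out([
  {"tx": 0,"ty": 0,"tz": -0.006,"wx": 0,"wy": 0,"wz": 0},
])

```text
time_s: 8.25
eef_pos: [608.9, 53.5, 95.1]
tcp_rot: [179.9, 0.2, 21.5]
wrist_force: [0.6, -0.7, 0.3]
width: 0.0
```

Request:
carry_out([
  {"tx": 0,"ty": 0,"tz": -0.006,"wx": 0,"wy": 0,"wz": 0},
])

```text
time_s: 8.35
eef_pos: [609.1, 53.4, 94.3]
tcp_rot: [179.9, 0.2, 21.5]
wrist_force: [-14.3, -2.1, 39.8]
width: 0.1
```

Far left clicked (12 N, then a release, then a stop at 94.3 mm with 40 N). Next is far right at (597.5, -98).

Request:
carry_out([
  {"tx": 0,"ty": 0,"tz": 0.05,"wx": 0,"wy": 0,"wz": 0},
  {"tx": 0,"ty": -0.05,"tz": 0.03,"wx": 0,"wy": 0,"wz": 0},
  {"tx": -0.01,"ty": -0.12,"tz": 0,"wx": 0,"wy": 0,"wz": 0},
  {"tx": -0.01,"ty": -0.13,"tz": 0,"wx": 0,"wy": 0,"wz": 0},
  {"tx": -0.01,"ty": -0.12,"tz": 0,"wx": 0,"wy": 0,"wz": 0},
  {"tx": -0.005,"ty": -0.06,"tz": 0,"wx": 0,"wy": 0,"wz": 0},
  {"tx": 0,"ty": 0,"tz": 0,"wx": 0,"wy": 0,"wz": 0},
  {"tx": 0,"ty": 0,"tz": 0,"wx": 0,"wy": 0,"wz": 0},
])

```text
time_s: 9.15
eef_pos: [596.6, -99.6, 118.7]
tcp_rot: [179.9, 0.2, 21.6]
wrist_force: [0.2, 0.3, -0.0]
width: -0.1
```

Request:
carry_out([
  {"tx": 0.003,"ty": 0.005,"tz": -0.03,"wx": 0,"wy": 0,"wz": 0},
  {"tx": 0,"ty": 0,"tz": -0.01,"wx": 0,"wy": 0,"wz": 0},
  {"tx": 0,"ty": 0,"tz": 0,"wx": 0,"wy": 0,"wz": 0},
])

```text
time_s: 9.45
eef_pos: [597.5, -96.3, 105.1]
tcp_rot: [179.9, 0.2, 21.7]
wrist_force: [-0.7, -0.5, -0.1]
width: -0.1
```

Request:
carry_out([
  {"tx": 0,"ty": 0,"tz": -0.008,"wx": 0,"wy": 0,"wz": 0},
])

```text
time_s: 9.55
eef_pos: [597.6, -95.6, 102.6]
tcp_rot: [179.9, 0.2, 21.7]
wrist_force: [0.3, 0.4, -0.1]
width: -0.0
```

Request:
carry_out([
  {"tx": 0,"ty": 0,"tz": -0.008,"wx": 0,"wy": 0,"wz": 0},
])

```text
time_s: 9.65
eef_pos: [597.8, -95.2, 100.1]
tcp_rot: [179.9, 0.2, 21.8]
wrist_force: [-2.8, 0.2, 7.6]
width: 0.1
```

Request:
carry_out([
  {"tx": 0,"ty": 0,"tz": -0.008,"wx": 0,"wy": 0,"wz": 0},
])

```text
time_s: 9.75
eef_pos: [597.9, -95.1, 98.0]
tcp_rot: [179.9, 0.2, 21.8]
wrist_force: [0.6, 0.3, -0.1]
width: 0.2
```

Request:
carry_out([
  {"tx": 0,"ty": 0,"tz": -0.008,"wx": 0,"wy": 0,"wz": 0},
])

```text
time_s: 9.85
eef_pos: [598.1, -94.9, 95.5]
tcp_rot: [179.9, 0.2, 21.8]
wrist_force: [0.5, -0.5, 0.9]
width: -0.5
```

Request:
carry_out([
  {"tx": 0,"ty": 0,"tz": -0.005,"wx": 0,"wy": 0,"wz": 0},
])

```text
time_s: 9.95
eef_pos: [598.2, -94.9, 94.4]
tcp_rot: [179.8, 0.2, 21.8]
wrist_force: [-12.4, 0.7, 29.7]
width: -0.1
```

Far right clicked. I'll lift away and check all four corners from the top camera.

Request:
carry_out([
  {"tx": 0,"ty": 0,"tz": 0.05,"wx": 0,"wy": 0,"wz": 0},
  {"tx": 0,"ty": 0,"tz": 0.12,"wx": 0,"wy": 0,"wz": 0},
  {"tx": -0.05,"ty": -0.05,"tz": 0.15,"wx": 0,"wy": 0,"wz": 0},
  {"tx": -0.1,"ty": -0.1,"tz": 0.1,"wx": 0,"wy": 0,"wz": 0},
  {"tx": -0.1,"ty": -0.12,"tz": 0,"wx": 0,"wy": 0,"wz": 0},
  {"tx": -0.1,"ty": -0.12,"tz": 0,"wx": 0,"wy": 0,"wz": 0},
  {"tx": -0.1,"ty": -0.12,"tz": 0,"wx": 0,"wy": 0,"wz": 0},
  {"tx": -0.1,"ty": -0.12,"tz": 0,"wx": 0,"wy": 0,"wz": 0},
  {"tx": -0.1,"ty": -0.12,"tz": 0,"wx": 0,"wy": 0,"wz": 0},
  {"tx": 0,"ty": 0,"tz": 0,"wx": 0,"wy": 0,"wz": 0},
  {"tx": 0,"ty": 0,"tz": 0,"wx": 0,"wy": 0,"wz": 0},
])

```text
time_s: 11.05
eef_pos: [394.7, -325.2, 223.2]
tcp_rot: [179.7, 0.2, 22.0]
wrist_force: [0.5, 0.6, 0.1]
width: 0.0
```

Run:
```python
from h import *
s=robot.sense(); print(s['time_s'],s['eef_pos'],s['wrist_force'])
old=np.load('topP.npy')
im,d=robot.capture('top'); c=robot.calibration('top'); T=np.array(c['world_from_camera'])
K=np.array([[c['fx'],0,c['cx']],[0,c['fy'],c['cy']],[0,0,1]]);D=np.array(c['dist_coeffs'])
v,u=np.mgrid[0:384,0:512]; n=cv2.undistortPoints(np.stack([u,v],-1).reshape(-1,1,2).astype(float),K,D).reshape(384,512,2)
P=np.dstack([n*d[...,None],d])@T[:3,:3].T+T[:3,3]
for nme,q in dict(nr=(500,-90),nl=(513,61),fr=(597,-98),fl=(610,53),c=(555,-18)).items():
    f=lambda P:(lambda m:(m.sum(),np.round(P[m][:,2].mean(),1)))((np.hypot(P[...,0]-q[0],P[...,1]-q[1])<12)&(P[...,2]>60)&(P[...,2]<130))
    print(nme,'before',f(old),'after',f(P))
save('top9',cv2.resize(im[99:249,209:399],None,fx=4,fy=4,interpolation=cv2.INTER_CUBIC))
im,d=robot.capture('scene'); save('s9',cv2.resize(im[140:300,140:330],None,fx=4,fy=3.75,interpolation=cv2.INTER_CUBIC))
```

```text
11.05 [ 394.67520517 -325.21306474  223.20557888] [0.53494207 0.6101725  0.09840271]
nr before (np.int64(63), np.float64(103.3)) after (np.int64(60), np.float64(94.2))
nl before (np.int64(62), np.float64(103.4)) after (np.int64(59), np.float64(94.7))
fr before (np.int64(58), np.float64(103.2)) after (np.int64(58), np.float64(94.5))
fl before (np.int64(59), np.float64(103.1)) after (np.int64(56), np.float64(94.4))
c before (np.int64(59), np.float64(102.1)) after (np.int64(60), np.float64(93.4))
```

View pics/top9.png

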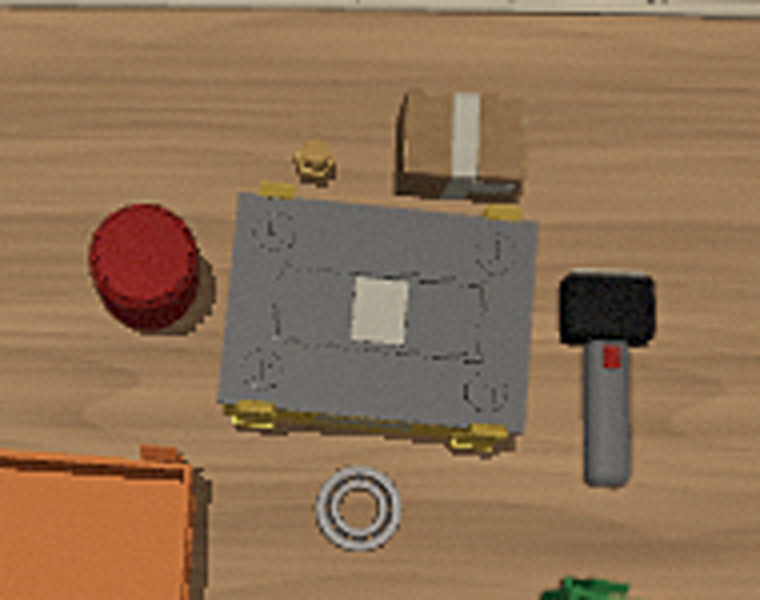

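View pics/s9.png

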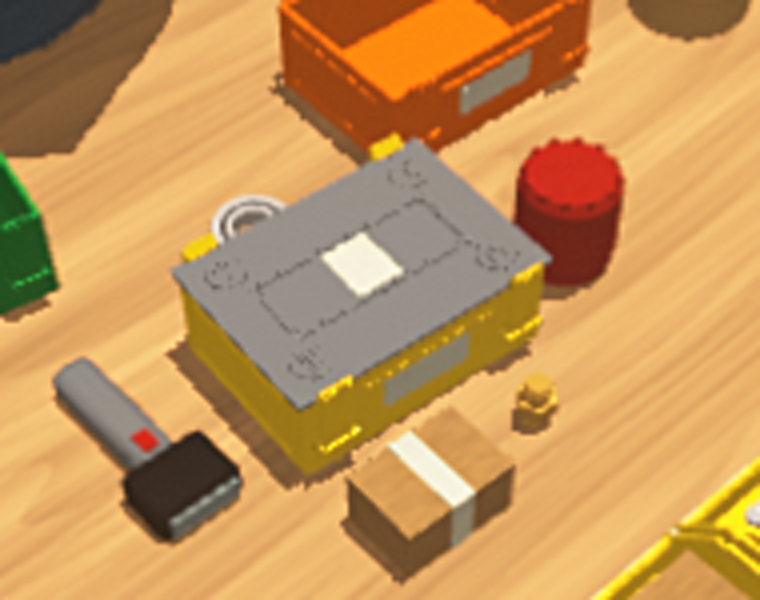

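The top crop shows all four yellow catches over the lid's edge, at (277, 190), (503, 213), (252, 413) and (480, 435). The pads are at 94.2 to 94.7 mm and the other things stand where they were, so I'm handing in.

```bash
python3 -c "
from cell import robot
print(robot.hand_in())"
```

```text
the job is handed in; nothing more can be done
None
```

I pressed down all four corners of the lid at their pads with the shut fingertips, then took the hand well away and handed the job in at about 11 s. The highest force I read was 47 N.

- **Pad heights:** after the hand was clear, the top camera's depth put the pads at 94.2 (near right), 94.7 (near left), 94.5 (far right) and 94.4 mm (far left). They started at about 103 mm, and the limit is 96.2 mm.
- **Catches:** both pictures show the catch noses over the lid's edge. I could not measure their lean.
- **Other things:** the filter, fitting, bearing, carton and scanner look unmoved in the final close-ups. I did not look closely at the tape; the arm did not go near it.
- **What went differently:**
    - I did not see the force drop of the near-right click, because it fell between readings. Its final height and the firm stop show it is home.
    - On the way to near left, joint 6 reached its ±180° stop and blocked the move. I turned the hand and carried on, with no contact.

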